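# Tighten the recessed gearbox screw with the hex key

## Task

Take the hex key out of its wooden block, find the hex socket of the big screw inside the gearbox's round access hole by feel, pressing only lightly, and seat the key fully in it. Then screw it clockwise, regripping the key as often as needed, until you feel the screw come home against its stop, and do not force it any further. Leave the key standing in the screw, let go, and leave the other things on the bench where they are.

Things in the scene. Friction and masses are not known exactly. Their poses are not given: they have to be found in the camera images.
- key_grip (a point): Centre of the square grip of the steel hex key (0.25 kg), which stands upright in the wooden block. z points up along the key, x and y are square to the grip's flats. Grip 26 x 26 mm, 48 mm tall, lightly rounded; right under it a round collar 40 mm across and 5 mm thick, which rests on the block's top (66 mm up).
- key_tip (a point): Centre of the key's lower end, 91 mm below the grip's centre along the key (z up along it). The hex shank is 62 mm long below the collar, 22 mm across flats (25.4 over corners; one corner points along the key's x); its end has a small chamfer (1 mm long, to 21 mm across flats).
- block: Wooden tool block, 62 x 120 x 66 mm tall, fixed to the bench; origin under its centre, z up, long side along y. The key stands in the 28.5 mm through hole in the middle (lift it 64 mm to clear); the two smaller holes are empty.
- port (a point): Centre of the access hole at the cover's top face; z up. Hole 42 mm across, 12 mm deep, to the screw's face: a round 45-degree lead-in, 3 mm deep, to a ledge, where a hex socket begins, 23 mm across flats, 12 mm deep, vertical, up to 1.5 mm off centre in x and y. A fully seated key tip is 27 mm below this point; at a wrong hex angle it stops on the ledge, 15 mm below, or higher on the lead-in.
- plug (a joint): Turn of the screw under the cover, rad; grows clockwise seen from above. Its stop (fully home) is at 2.9; it starts 2.0 to 2.8 short of it. It turns evenly (0.1 N m), stays where left, does not sink; at the stop the moment rises sharply. It does not tell the angle of the hexagon, which is unknown. A seated key has about 5 degrees of play either way.
- bearing_0_mid (a point): Centre of a ball bearing, 52 mm across and 15 mm thick, lying on the bench; leave alone.
- spanner_2_mid (a point): Middle of a combination spanner, 182 mm long and 10 mm thick, lying on the bench; leave alone.
- grease_tin_mid (a point): Centre of a brown grease tin, 68 mm across and 58 mm tall, on the bench; leave alone.
- gearbox: Small grey gearbox fixed to the bench; origin under its centre, z up, output shaft along +x (to 115 mm from the centre). Feet 150 x 100 mm, steel cover 132 x 94 mm with its top at 70 mm; four screw heads near the cover's corners stand 4 mm higher.

How it is judged (in metres and radians):
On the way:
1. the key is seated in the screw's socket while the screw is still at least 1 rad from its stop (z of key_tip in the frame of port below -0.023 m and horizontal distance between key_tip and port below 0.008 m and value of joint plug below 1.9 rad), for 0.2 s.
At the end, for the whole second after the job is handed in: The screw is within 0.1 rad of its stop and at rest, and the key stands released in it, its tip at least 23 mm below the cover's top, upright within 0.2 rad (value of joint plug above 2.8 rad and z of key_tip in the frame of port below -0.023 m and horizontal distance between key_tip and port below 0.008 m and angle between key_tip's own z axis and vertical below 0.2 rad and velocity of joint plug below 0.05 rad/s); the robot touches nothing.
It fails at once if the key is pressed on or wrenched against the screw with more than 90 N of contact force in all (contact force between key and plug above 90 N).
It fails at once if a bystander (bearing, spanner, grease tin) is moved by more than 20 mm (distance of any of bearing_0_mid, spanner_2_mid, grease_tin_mid from where it was at the start of the episode above 0.02 m).
It also fails if it takes over 72 s, if anything falls off the work surface, if the arm or the gripper's body presses on something with over 40 N, if the wrist force passes 120 N, or if a joint passes its speed limit or range.

## Robot

A 7-joint arm with a two-finger parallel gripper is mounted at the origin on a cart in front of the work surface, level with it; the furniture and walls round the work are solid. World frame = base frame: x ahead of the robot, y to its left, z up, the work surface at z = 0. Lengths are in m, angles in degrees, forces in N, time in s.
With the tool pointing down it reaches from about 0.35 to 0.9 m from the base axis. Payload 8.1 kg.
Tool frame: the origin (TCP) lies on the centre line of the jaws, within the pads' length; the fingertips stand robot.finger_overhang ahead of it and the grasp point (between the pads) lies 3 mm ahead of it (robot.finger_overhang is the distance from the TCP to the fingertips, in m); z points along the fingers, y is the direction in which the jaws open and shut (so a half turn about z gives the same grasp; the last joint's range is limited). The gripper opens to 92 mm and grips with 3 to 60 N. Pads are 19 mm wide; open, the fingers measure 130 mm over their backs; the gripper's body (75 mm by 190 mm) begins 47 mm behind the grasp point.
Start: joints at [65.97, 24.895, 1.432, 90.138, -0.665, 64.973, -4.303], TCP at [0.195, -0.594, 0.249] pointing down, gripper open.
Joint ranges: [-149.89, 149.89], [-25.12, 119.58], [-72.63, 75.52], [4.76, 147.25], [-75.54, 255.54], [6.69, 114.76], [-157.13, 157.13]. Speed limits (degrees/s): [127.2, 127.2, 172.46, 172.46, 180, 180, 180].

## Interface

Orientations are given as a 3x3 rotation matrix whose columns are the frame's x, y, z axes.
In Python, from station import robot gives the robot as it stands.
- The arm moves only by the tool servo_tool, never from a script. Its arguments are lists of equal length, an entry for each row: "translation": the shift along the tool's x, y, z in m, a list of three; "roll": the turn about the tool's z in degrees. In form: {"translation": [[dx, dy, dz], ...], "roll": [roll, ...]}. A call has exactly 8 rows; each row is the pose to reach, as a shift and turn from the pose commanded when the call began, along the tool's axes at that moment; what a row does not reach only later rows make up. A row lasts 1/12 s, in which the tool goes at most 41.7 mm and 7.16 degrees, less where a joint would pass 70% of its speed; a pose out of reach is approached as far as the arm can. A call with a gripper value outside its range is refused whole. "hand" is the opening, from -1 (shut) to 1 (fully open), so that 0 is half open, set as the call begins (left out, the last holds). The fingers move at their own pace and stop on an object; "force" is the grip in N (left out, the last holds). Time passes only in rows, so rows that repeat a pose let the fingers close, or fill a call up. It gives the time, the measured TCP pose, the force and the opening at its end, in the units of the state.
- robot.sense(): the state, without advancing time (a new reading comes with each control period).
- robot.camera(name): name is "scene" or "top"; returns a dict with "frame" (384x512x3 uint8, red, green, blue), "camera_matrix" (3x3 intrinsics, pixels), "dist_coeffs" ([k1, k2, p1, p2, k3] as OpenCV has them; the pictures are not rectified), "rvec" (rotation vector, rad) and "tvec" (3), from world to camera coordinates, as OpenCV has them. Camera axes: x right, y down, z forward; pixel columns grow to the right and rows downward; lengths in m; the calibration is good to about 2 mm. A picture is of the moment at which its call begins. There is no depth.
- robot.close_job(): hands the job in, once; it reports no verdict.
The state is a dict: "time": time; "qpos": joint angles; "dq": joint speeds; "tau": joint torques, N m; "tcp_pos": TCP position; "orientation": TCP orientation; "wrist_force": force on the tool from outside, world axes, zero at the start; "ft_torque": the same for the moment, N m; "gripper_width": opening from 0.0 (shut) to 1.0 (fully open).
Only numpy, scipy, OpenCV 4.12 (cv2) and the standard library are available. Lean on these libraries where they do the work, as an engineer would, in place of code of your own. Each camera call takes 0.05 s, during which the arm holds its last target. There are 200 camera calls.

## Working session

There is one attempt and no reset: what is moved stays moved. The work goes in short steps, Python scripts to look and compute and a tool call to move; the robot and the scene stay as the last step left them, time stands still between calls to the robot, and variables do not carry over. Pictures are saved under pics/ and viewed, about 8 in all and at most 12, crops included, and the job is handed in when it is done.

Besides the shell and the picture viewer there is one more tool, called after "Call:" in YAML: its name, and indented under it one key for each argument. servo_tool: Moves the arm, as the interface text tells. Its arguments: {"type":"object","properties":{"translation":{"type":"array","items":{"type":"array","items":{"type":"number"}}},"roll":{"type":"array","items":{"type":"number"}},"hand":{"type":"number"},"force":{"type":"number"}},"required":["translation","roll"]}

```bash
mkdir -p pics; ls; python3 - <<'E'
from station import robot
import cv2, numpy as np
s=robot.sense(); print(s, robot.finger_overhang)
for n in("scene","top"):
    c=robot.camera(n); cv2.imwrite(f"pics/{n}0.png",c["frame"][:,:,::-1])
    R=cv2.Rodrigues(c["rvec"])[0]; print(n,c["camera_matrix"],c["dist_coeffs"],(-R.T@c["tvec"].reshape(3)),R)
E
```

```text
pics
{'time': 0.0, 'qpos': array([65.97081481, 24.9377875 ,  1.43113012, 90.18761102, -0.66590023,
       64.97458154, -4.30209999]), 'dq': array([-0.01987729,  0.04187946,  0.08746598, -0.09585527,  0.01716863,
       -0.04037339,  0.06539842]), 'tau': array([-1.11258338e-03, -6.67852020e+01,  9.84488502e-01, -3.14460933e+01,
       -6.05625822e-02,  4.29718033e-02,  1.52603475e-04]), 'tcp_pos': array([ 0.1945032 , -0.59346648,  0.24794059]), 'orientation': array([[ 9.50262307e-01,  3.11450103e-01, -6.17794719e-04],
       [ 3.11450690e-01, -9.50261169e-01,  1.47563210e-03],
       [-1.27480562e-04, -1.59465016e-03, -9.99998720e-01]]), 'wrist_force': array([0.50097224, 0.43641308, 1.07974745]), 'ft_torque': array([-0.01881659, -0.0206774 ,  0.0117949 ]), 'gripper_width': 0.9953069634279461} 0.022
scene [[413.1048265    0.         249.23969686]
 [  0.         413.1048265  195.42012611]
 [  0.           0.           1.        ]] [-0.06856744  0.          0.          0.          0.        ] [-0.03767413  0.37638357  0.86772542] [[-0.54852892 -0.83589197 -0.02001599]
 [-0.59780027  0.4088008  -0.68957722]
 [ 0.58459462 -0.36628748 -0.7239355 ]]
top [[374.16320402   0.         244.13547655]
 [  0.         374.16320402 193.27944118]
 [  0.           0.           1.        ]] [-0.11716494  0.          0.          0.          0.        ] [ 0.41312723 -0.04373797  1.30418712] [[-0.00308124 -0.99997192 -0.00683105]
 [-0.9915123   0.00394291 -0.12995308]
 [ 0.12997637  0.00637265 -0.99149661]]
```

View pics/scene0.png

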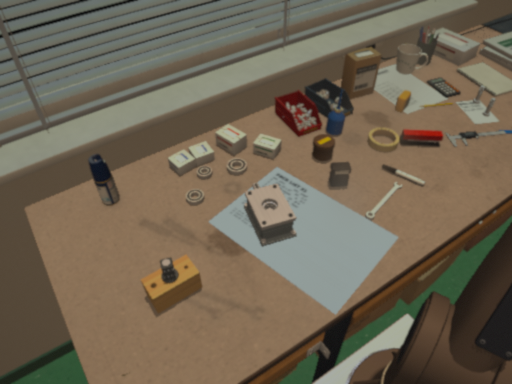

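View pics/top0.png

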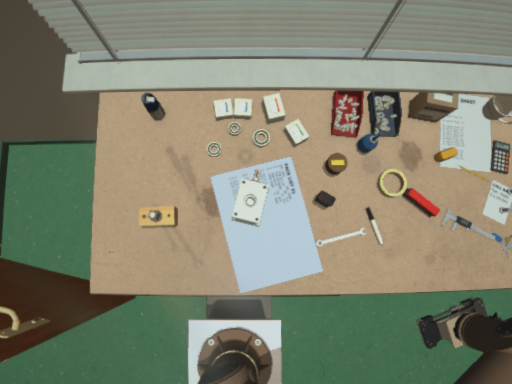

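Scene: block with key at about (168,268), gearbox port at (270,205). Top: key (155,215), port (250,201). Enlarging both areas.

```bash
cat > h.py <<'E'
import cv2, numpy as np
from station import robot
def ray(c,uv):
    p=cv2.undistortPoints(np.array(uv,float).reshape(-1,1,2),c["camera_matrix"],c["dist_coeffs"]).reshape(-1,2)
    R=cv2.Rodrigues(c["rvec"])[0]; return -R.T@c["tvec"].reshape(3), np.c_[p,np.ones(len(p))]@R
def plane(c,uv,z):
    o,d=ray(c,uv); return o+d*((z-o[2])/d[:,2])[:,None]
def proj(c,P):
    return cv2.projectPoints(np.array(P,float).reshape(-1,1,3),c["rvec"],c["tvec"],c["camera_matrix"],c["dist_coeffs"])[0].reshape(-1,2)
E
python3 - <<'E'
from h import *
f={n:robot.camera(n)["frame"][:,:,::-1] for n in("scene","top")}
def crop(n,x,y,w=56,h=42,k=7): return cv2.resize(f[n][y:y+h,x:x+w],None,fx=k,fy=k,interpolation=cv2.INTER_CUBIC)
a=np.vstack([np.hstack([crop("top",128,192),crop("top",224,177)]),np.hstack([crop("scene",140,255,),crop("scene",242,187)])])
cv2.imwrite("pics/crop1.png",a); print(a.shape)
E
```

```text
(588, 784, 3)
```

View pics/crop1.png

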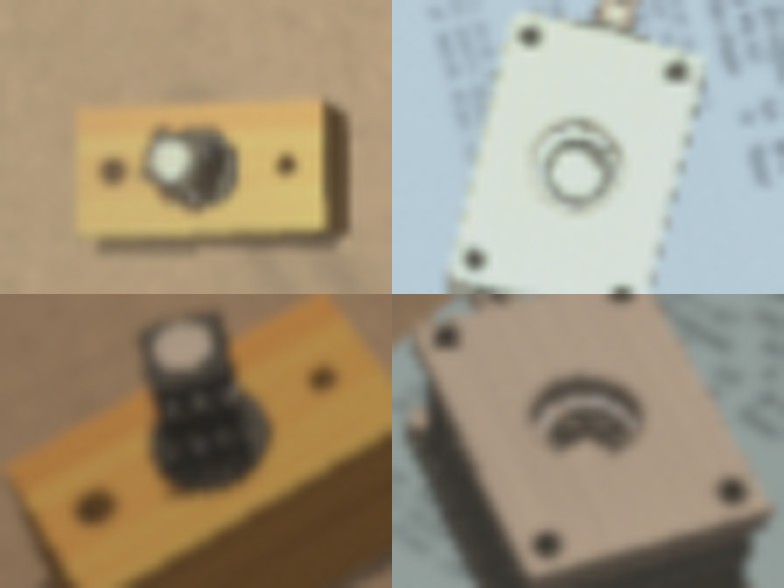

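Crop: grip top at (171,160) in the top view and (182,347) in the scene view, block holes and port circle clear at (577,163) with cover screws around. Computing positions.

```bash
python3 - <<'E'
from h import *
np.set_printoptions(precision=4,suppress=True)
T=robot.camera("top");S=robot.camera("scene")
def m(pts,ox,oy,cx,cy): return (np.array(pts,float)-[cx,cy]+.5)/7-.5+[ox,oy]
tk=lambda p:m(p,128,192,0,0); tp=lambda p:m(p,224,177,392,0); sk=lambda p:m(p,140,255,0,294); sp=lambda p:m(p,242,187,392,294)
print("griptop",plane(T,tk([[171,160]]),.119),plane(S,sk([[182,347]]),.119))
print("collar",plane(T,tk([[196,166]]),.071),plane(S,sk([[210,438]]),.071))
a=plane(T,tk([[113,171],[286,165]]),.066);b=plane(S,sk([[95,508],[322,379]]),.066)
print("blockholes",a,b,a.mean(0),b.mean(0))
print("port T",plane(T,tp([[577,163]]),.070)); 
a=plane(T,tp([[530,36],[677,71],[474,259],[621,293]]),.074);print(a,a.mean(0))
b=plane(S,sp([[446,336],[732,490],[546,544]]),.074);print(b, (b[0]+b[1])/2)
print("hole S",plane(S,sp([[528,415],[642,415],[585,376]]),.070))
E
```

```text
griptop [[0.5014 0.259  0.119 ]] [[0.5017 0.2595 0.119 ]]
collar [[0.5021 0.2591 0.071 ]] [[0.4988 0.2598 0.071 ]]
blockholes [[0.5001 0.3006 0.066 ]
 [0.5029 0.2169 0.066 ]] [[0.4989 0.3017 0.066 ]
 [0.5023 0.2178 0.066 ]] [0.5015 0.2587 0.066 ] [0.5006 0.2598 0.066 ]
port T [[ 0.5528 -0.0552  0.07  ]]
[[ 0.6132 -0.0331  0.074 ]
 [ 0.5961 -0.1029  0.074 ]
 [ 0.5071 -0.0065  0.074 ]
 [ 0.4908 -0.0755  0.074 ]] [ 0.5518 -0.0545  0.074 ]
[[ 0.612  -0.0311  0.074 ]
 [ 0.4886 -0.0741  0.074 ]
 [ 0.5056 -0.0039  0.074 ]] [ 0.5503 -0.0526  0.074 ]
hole S [[ 0.5637 -0.0359  0.07  ]
 [ 0.5397 -0.071   0.07  ]
 [ 0.568  -0.065   0.07  ]]
```

Call:
servo_tool:
  translation:
    - [0.034, -0.021, 0]
    - [0.068, -0.042, 0]
    - [0.102, -0.063, 0]
    - [0.136, -0.084, 0]
    - [0.17, -0.105, 0]
    - [0.204, -0.126, 0]
    - [0.238, -0.147, 0]
    - [0.272, -0.168, 0]
  roll: [-7, -14, -21, -28, -35, -42, -49, -56]
  hand: 1

```text
time: 0.97
tcp_pos: [0.4017, -0.348, 0.249]
orientation: [[0.268, 0.964, 0.0], [0.964, -0.268, -0.001], [-0.0, 0.0, -1.0]]
wrist_force: [0.7, -0.4, 0.1]
gripper_width: 1.0
```

```bash
cat >> h.py <<'E'
def delta(target,yaw):
    s=robot.sense(); R=s["orientation"]; cy=np.degrees(np.arctan2(R[1,0],R[0,0]))
    print("t",round(s["time"],2),"pos",s["tcp_pos"].round(4),"yaw",cy.round(1),"q7",s["qpos"][6].round(1),"F",s["wrist_force"].round(1),"M",s["ft_torque"].round(2),"w",round(s["gripper_width"],3))
    print("tool shift",(R.T@(np.array(target)-s["tcp_pos"])).round(4),"roll",round(-((yaw-cy+180)%360-180),1))
E
python3 - <<'E'
from h import *
delta([.501,.259,.25],180)
S=robot.camera("scene")
# direction of block long side and grip edges on scene (crop px)
sk=lambda p:(np.array(p,float)-[0,294]+.5)/7-.5+[140,255]
P=plane(S,sk([[140,325],[220,314],[233,380],[150,392]]),.119);print(P, np.diff(P,axis=0))
c=np.array([.5015,.2592,.119])
for y in (0,15,30,45):
    a=np.radians(y+45+90*np.arange(4)); q=proj(S,c+.0184*np.c_[np.cos(a),np.sin(a),0*a]); print(y,((q-[140,255]+.5)*7-.5+[0,294]).round(0).tolist())
E
```

```text
t 0.97 pos [ 0.4017 -0.348   0.249 ] yaw 74.5 q7 13.9 F [ 0.7 -0.4  0.1] M [-0.02 -0.12  0.02] w 1.0
tool shift [ 0.6114 -0.0667 -0.0013] roll -105.5
[[0.51672715 0.26697962 0.119     ]
 [0.50639411 0.24398321 0.119     ]
 [0.48165189 0.25156306 0.119     ]
 [0.49201973 0.27505609 0.119     ]] [[-0.01033305 -0.02299641  0.        ]
 [-0.02474221  0.00757985  0.        ]
 [ 0.01036784  0.02349303  0.        ]]
0 [[128.0, 338.0], [163.0, 396.0], [239.0, 357.0], [203.0, 300.0]]
15 [[124.0, 350.0], [178.0, 397.0], [242.0, 344.0], [188.0, 299.0]]
30 [[125.0, 363.0], [194.0, 394.0], [241.0, 331.0], [173.0, 301.0]]
45 [[130.0, 374.0], [209.0, 388.0], [236.0, 320.0], [158.0, 307.0]]
```

Grip edges measure about -20° yaw, so I grasp at tool yaw 160°.

Call:
servo_tool:
  translation:
    - [0.041, -0.0045, 0]
    - [0.082, -0.009, 0]
    - [0.123, -0.0135, 0]
    - [0.164, -0.018, 0]
    - [0.205, -0.0225, 0]
    - [0.246, -0.027, 0]
    - [0.287, -0.0315, 0]
    - [0.328, -0.036, 0]
  roll: [-6, -12, -18, -24, -30, -36, -42, -48]

```text
time: 1.68
tcp_pos: [0.4557, -0.0226, 0.249]
orientation: [[-0.535, 0.845, 0.001], [0.845, 0.535, -0.0], [-0.001, 0.0, -1.0]]
wrist_force: [0.8, -0.6, 0.7]
gripper_width: 1.002
```

Call:
servo_tool:
  translation:
    - [0.0355, 0.0317, 0]
    - [0.071, 0.0633, 0]
    - [0.106, 0.095, 0]
    - [0.142, 0.127, 0]
    - [0.177, 0.158, 0]
    - [0.2124, 0.19, 0]
    - [0.2124, 0.19, 0]
    - [0.2124, 0.19, 0]
  roll: [-6, -12, -18, -24, -30, -37.5, -37.5, -37.5]

```text
time: 2.35
tcp_pos: [0.5027, 0.2647, 0.249]
orientation: [[-0.94, 0.34, -0.0], [0.34, 0.94, 0.006], [0.002, 0.005, -1.0]]
wrist_force: [-0.8, -0.2, 0.6]
gripper_width: 1.002
```

```bash
python3 - <<'E'
from h import *
delta([.501,.259,.098],160)
f=robot.camera("scene")["frame"][:,:,::-1]; g=robot.camera("top")["frame"][:,:,::-1]
cv2.imwrite("pics/p1.png",np.hstack([cv2.resize(f[215:320,110:220],None,fx=3.6,fy=3.6,interpolation=2),cv2.resize(g[160:265,100:210],None,fx=3.6,fy=3.6,interpolation=2)]))
E
```

```text
t 2.35 pos [0.5027 0.2647 0.249 ] yaw 160.1 q7 18.3 F [-0.8 -0.2  0.6] M [ 0.06 -0.08  0.07] w 1.002
tool shift [-0.0007 -0.0068  0.151 ] roll 0.1
```

View pics/p1.png

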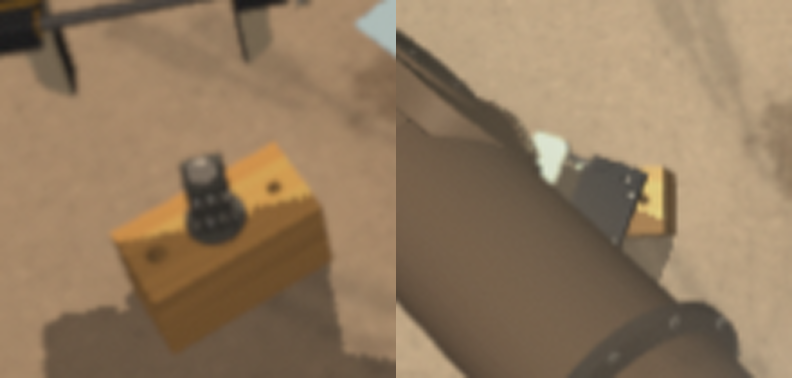

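The picture shows the gripper above the block, jaws clear of the key; the grip faces are visible in line with the jaws. Descending.

Call:
servo_tool:
  translation:
    - [0, 0, 0]
    - [0, 0, 0.02]
    - [0, 0, 0.05]
    - [0, 0, 0.08]
    - [0, 0, 0.1]
    - [0, 0, 0.11]
    - [0, 0, 0.115]
    - [0, 0, 0.115]
  roll: [0, 0, 0, 0, 0, 0, 0, 0]

```text
time: 3.12
tcp_pos: [0.5039, 0.2556, 0.1335]
orientation: [[-0.937, 0.349, -0.0], [0.349, 0.937, -0.001], [0.0, -0.001, -1.0]]
wrist_force: [-0.0, -1.0, 0.4]
gripper_width: 1.003
```

```bash
python3 - <<'E'
from h import *
delta([.501,.259,.098],160)
f=robot.camera("scene")["frame"][:,:,::-1]
cv2.imwrite("pics/p2.png",cv2.resize(f[225:315,110:230],None,fx=5,fy=5,interpolation=2))
E
```

```text
t 3.12 pos [0.5039 0.2556 0.1335] yaw 159.6 q7 12.7 F [-0.  -1.   0.4] M [ 0.07 -0.1   0.03] w 1.003
tool shift [0.0039 0.0022 0.0355] roll -0.4
```

View pics/p2.png

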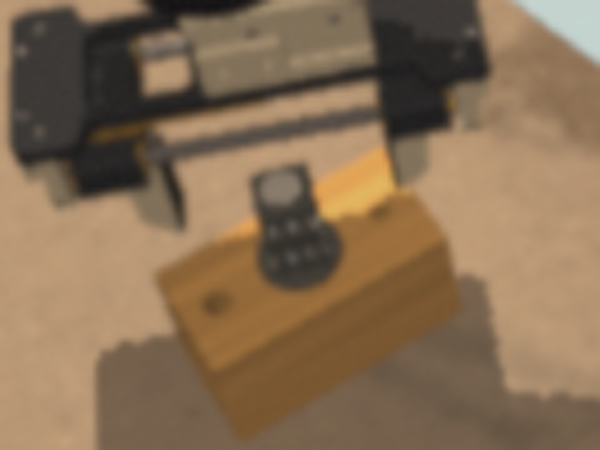

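The jaws straddle the key and are parallel to its flats. Down, then close.

Call:
servo_tool:
  translation:
    - [0.003, 0.002, 0.01]
    - [0.004, 0.002, 0.02]
    - [0.004, 0.002, 0.028]
    - [0.004, 0.002, 0.033]
    - [0.004, 0.002, 0.0355]
    - [0.004, 0.002, 0.0355]
    - [0.004, 0.002, 0.0355]
    - [0.004, 0.002, 0.0355]
  roll: [0, 0, 0, 0, 0, 0, 0, 0]

```text
time: 3.83
tcp_pos: [0.5008, 0.2602, 0.0985]
orientation: [[-0.938, 0.348, 0.0], [0.348, 0.938, 0.0], [-0.0, 0.0, -1.0]]
wrist_force: [0.5, 0.7, 0.5]
gripper_width: 1.001
```

Call:
servo_tool:
  translation:
    - [0, 0, 0]
    - [0, 0, 0]
    - [0, 0, 0]
    - [0, 0, 0]
    - [0, 0, 0]
    - [0, 0, 0]
    - [0, 0, 0]
    - [0, 0, 0]
  roll: [0, 0, 0, 0, 0, 0, 0, 0]
  hand: -1
  force: 45

```text
time: 4.5
tcp_pos: [0.5007, 0.26, 0.0983]
orientation: [[-0.938, 0.348, 0.0], [0.348, 0.938, 0.0], [-0.0, 0.0, -1.0]]
wrist_force: [0.2, 0.7, 0.8]
gripper_width: 0.472
```

Call:
servo_tool:
  translation:
    - [0, 0, 0]
    - [0, 0, 0]
    - [0, 0, 0]
    - [0, 0, 0]
    - [0, 0, 0]
    - [0, 0, 0]
    - [0, 0, 0]
    - [0, 0, 0]
  roll: [0, 0, 0, 0, 0, 0, 0, 0]

```text
time: 5.17
tcp_pos: [0.5006, 0.26, 0.0982]
orientation: [[-0.938, 0.348, -0.0], [0.348, 0.938, -0.0], [-0.0, -0.0, -1.0]]
wrist_force: [-0.6, 0.4, 1.6]
gripper_width: 0.285
```

Call:
servo_tool:
  translation:
    - [0, 0, -0.008]
    - [0, 0, -0.024]
    - [0, 0, -0.042]
    - [0, 0, -0.06]
    - [0, 0, -0.078]
    - [0, 0, -0.096]
    - [0, 0, -0.112]
    - [0, 0, -0.12]
  roll: [0, 0, 0, 0, 0, 0, 0, 0]

```text
time: 5.83
tcp_pos: [0.5009, 0.2606, 0.2206]
orientation: [[-0.938, 0.347, 0.002], [0.348, 0.938, 0.001], [-0.001, 0.002, -1.0]]
wrist_force: [-0.5, 0.7, -2.0]
gripper_width: 0.283
```

Call:
servo_tool:
  translation:
    - [0, 0, 0]
    - [0, 0, 0]
    - [-0.006, -0.0106, 0]
    - [-0.016, -0.028, 0]
    - [-0.03, -0.053, 0]
    - [-0.046, -0.08, 0]
    - [-0.063, -0.11, 0]
    - [-0.079, -0.138, 0]
  roll: [0, 0, -3, -7, -12, -18, -24, -30]

```text
time: 6.5
tcp_pos: [0.5261, 0.1012, 0.2168]
orientation: [[-0.985, -0.173, -0.002], [-0.173, 0.985, -0.001], [0.002, -0.0, -1.0]]
wrist_force: [1.0, -0.8, -2.1]
gripper_width: 0.287
```

Call:
servo_tool:
  translation:
    - [0, -0.032, 0]
    - [0, -0.064, 0]
    - [0, -0.094, 0]
    - [0.001, -0.12, 0]
    - [0.001, -0.14, 0]
    - [0.001, -0.152, 0]
    - [0.001, -0.158, 0]
    - [0.001, -0.1594, 0]
  roll: [-6, -12, -17, -22, -26, -29, -30, -30]

```text
time: 7.17
tcp_pos: [0.5518, -0.0563, 0.2165]
orientation: [[-0.771, -0.637, -0.003], [-0.637, 0.771, 0.0], [0.002, 0.002, -1.0]]
wrist_force: [0.0, 0.2, -2.6]
gripper_width: 0.286
```

Call:
servo_tool:
  translation:
    - [0, 0, 0]
    - [0, 0, 0]
    - [0, 0, 0]
    - [0, 0, 0]
    - [0, 0, 0]
    - [0, 0, 0]
    - [0, 0, 0]
    - [0, 0, 0]
  roll: [0, 0, 0, 0, 0, 0, 0, 0]

```text
time: 7.83
tcp_pos: [0.5524, -0.0541, 0.2183]
orientation: [[-0.77, -0.638, 0.0], [-0.638, 0.77, -0.0], [0.0, -0.0, -1.0]]
wrist_force: [0.1, 0.2, -2.5]
gripper_width: 0.286
```

```bash
python3 - <<'E'
from h import *
delta([.552,-.0545,.18],220); print(robot.sense()["qpos"].round(0))
f=robot.camera("scene")["frame"][:,:,::-1]
cv2.imwrite("pics/p3.png",cv2.resize(f[130:260,200:350],None,fx=4.5,fy=4.5,interpolation=2))
E
```

```text
t 7.83 pos [ 0.5524 -0.0541  0.2183] yaw -140.4 q7 102.0 F [ 0.1  0.2 -2.5] M [ 0.09 -0.1  -0.03] w 0.286
tool shift [ 0.0005 -0.      0.0383] roll -0.4
[ 41.  32. -60.  99.  30.  67. 102.]
```

View pics/p3.png

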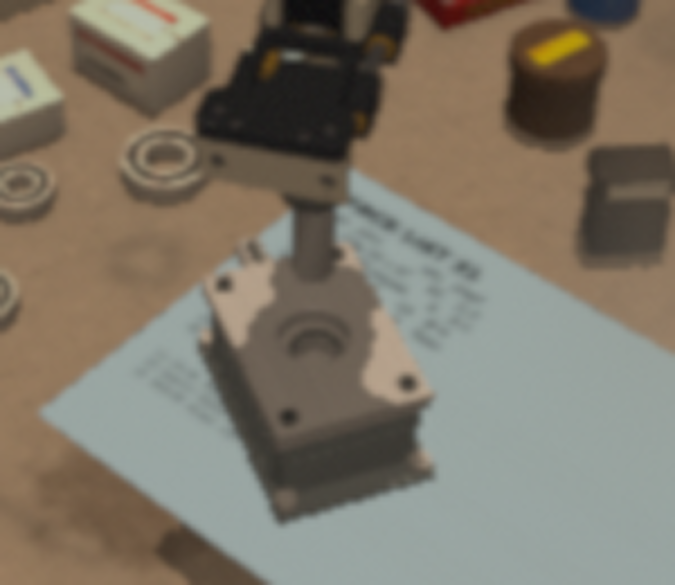

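Key hangs upright just above the hole (hole at about (313,338) in the crop). Lowering into the bore.

Call:
servo_tool:
  translation:
    - [0, 0, 0.006]
    - [0, 0, 0.018]
    - [0, 0, 0.032]
    - [0, 0, 0.044]
    - [0, 0, 0.054]
    - [0, 0, 0.06]
    - [0, 0, 0.061]
    - [0, 0, 0.061]
  roll: [0, 0, 0, 0, 0, 0, 0, 0]

```text
time: 8.55
tcp_pos: [0.5522, -0.054, 0.1567]
orientation: [[-0.77, -0.638, -0.001], [-0.638, 0.77, 0.0], [0.0, 0.001, -1.0]]
wrist_force: [-0.1, -0.5, -2.5]
gripper_width: 0.28
```

Call:
servo_tool:
  translation:
    - [0, 0, 0.001]
    - [0, 0, 0.002]
    - [0, 0, 0.003]
    - [0, 0, 0.004]
    - [0, 0, 0.005]
    - [0, 0, 0.0055]
    - [0, 0, 0.006]
    - [0, 0, 0.006]
  roll: [0, 0, 0, 0, 0, 0, 0, 0]

```text
time: 9.22
tcp_pos: [0.5523, -0.0542, 0.1511]
orientation: [[-0.77, -0.638, -0.0], [-0.638, 0.77, -0.0], [0.0, 0.0, -1.0]]
wrist_force: [-0.3, 0.2, -1.3]
gripper_width: 0.281
```

Call:
servo_tool:
  translation:
    - [0, 0, 0.0005]
    - [0, 0, 0.001]
    - [0, 0, 0.001]
    - [0, 0, 0.0015]
    - [0, 0, 0.002]
    - [0, 0, 0.002]
    - [0, 0, 0.002]
    - [0, 0, 0.002]
  roll: [0, 0, 0, 0, 0, 0, 0, 0]

```text
time: 9.88
tcp_pos: [0.5524, -0.0542, 0.1494]
orientation: [[-0.77, -0.638, 0.0], [-0.638, 0.77, -0.0], [0.0, -0.0, -1.0]]
wrist_force: [-1.4, -1.4, 5.3]
gripper_width: 0.286
```

Contact near the ledge depth, about 8 N. Turning clockwise with a light press.

Call:
servo_tool:
  translation:
    - [0.0004, 0, 0.0003]
    - [0.0004, 0, 0.0005]
    - [0.0004, 0, 0.0005]
    - [0.0004, 0, 0.0005]
    - [0.0004, 0, 0.0005]
    - [0.0004, 0, 0.0005]
    - [0.0004, 0, 0.0005]
    - [0.0004, 0, 0.0005]
  roll: [2, 4, 6, 8, 10, 12, 14, 16]

```text
time: 10.55
tcp_pos: [0.5515, -0.054, 0.1489]
orientation: [[-0.917, -0.4, -0.001], [-0.4, 0.917, 0.0], [0.001, 0.0, -1.0]]
wrist_force: [-4.2, -1.2, 6.1]
gripper_width: 0.283
```

Call:
servo_tool:
  translation:
    - [0.0004, 0.0002, 0.0002]
    - [0.0008, 0.0003, 0.0004]
    - [0.0008, 0.0003, 0.0004]
    - [0.0008, 0.0003, 0.0004]
    - [0.0008, 0.0003, 0.0004]
    - [0.0008, 0.0003, 0.0004]
    - [0.0008, 0.0003, 0.0004]
    - [0.0008, 0.0003, 0.0004]
  roll: [2, 4, 6, 8, 10, 12, 14, 16]

```text
time: 11.22
tcp_pos: [0.5511, -0.0539, 0.1488]
orientation: [[-0.991, -0.132, 0.0], [-0.132, 0.991, 0.0], [-0.0, 0.0, -1.0]]
wrist_force: [-3.5, 0.0, 8.6]
gripper_width: 0.284
```

```bash
python3 -c "
from h import *
delta([.5515,-.0545,.137],180)"
```

```text
t 11.22 pos [ 0.5511 -0.0539  0.1488] yaw -172.4 q7 70.7 F [-3.5  0.   8.6] M [0.23 0.9  0.05] w 0.284
tool shift [-0.0003 -0.0006  0.0118] roll 7.6
```

Call:
servo_tool:
  translation:
    - [0.0003, 0, 0.0002]
    - [0.0006, 0, 0.0003]
    - [0.0006, 0, 0.0003]
    - [0.0006, 0, 0.0003]
    - [0.0006, 0, 0.0003]
    - [0.0006, 0, 0.0003]
    - [0.0006, 0, 0.0003]
    - [0.0006, 0, 0.0003]
  roll: [2, 4, 6, 8, 10, 12, 14, 16]

```text
time: 11.88
tcp_pos: [0.5509, -0.0537, 0.1487]
orientation: [[-0.989, 0.146, 0.001], [0.146, 0.989, 0.001], [-0.001, 0.001, -1.0]]
wrist_force: [-3.4, 1.8, 8.2]
gripper_width: 0.286
```

```bash
python3 -c "
from h import *
delta([.5515,-.0545,.137],160)"
```

```text
t 11.88 pos [ 0.5509 -0.0537  0.1487] yaw 171.6 q7 57.1 F [-3.4  1.8  8.2] M [0.41 0.66 0.06] w 0.286
tool shift [-0.0007 -0.0007  0.0117] roll 11.6
```

Call:
servo_tool:
  translation:
    - [0.0003, 0.0002, 0.0002]
    - [0.0006, 0.0003, 0.0003]
    - [0.0006, 0.0003, 0.0003]
    - [0.0006, 0.0003, 0.0003]
    - [0.0006, 0.0003, 0.0003]
    - [0.0006, 0.0003, 0.0003]
    - [0.0006, 0.0003, 0.0003]
    - [0.0006, 0.0003, 0.0003]
  roll: [2, 4, 6, 8, 10, 12, 14, 16]

```text
time: 12.55
tcp_pos: [0.5505, -0.0533, 0.1484]
orientation: [[-0.911, 0.413, 0.001], [0.413, 0.911, 0.001], [-0.001, 0.001, -1.0]]
wrist_force: [-2.8, 1.2, 7.4]
gripper_width: 0.283
```

```bash
python3 -c "
from h import *
delta([.551,-.0535,.137],160)"
```

```text
t 12.55 pos [ 0.5505 -0.0533  0.1484] yaw 155.6 q7 43.4 F [-2.8  1.2  7.4] M [0.48 0.64 0.04] w 0.283
tool shift [-0.0006 -0.      0.0114] roll -4.4
```

Call:
servo_tool:
  translation:
    - [0.0003, 0, 0]
    - [0.0006, 0, 0]
    - [0.0009, 0, 0]
    - [0.001, 0, 0]
    - [0.001, 0, 0]
    - [0.001, 0, 0]
    - [0.001, 0, 0]
    - [0.001, 0, 0]
  roll: [0, 0, 0, 0, 0, 1, 2, 3]

```text
time: 13.22
tcp_pos: [0.5495, -0.0536, 0.1478]
orientation: [[-0.888, 0.46, 0.001], [0.46, 0.888, 0.0], [-0.001, 0.001, -1.0]]
wrist_force: [-0.4, -1.3, -1.1]
gripper_width: 0.284
```

```bash
python3 -c "
from h import *
delta([.551,-.0535,.137],160)"
```

```text
t 13.22 pos [ 0.5495 -0.0536  0.1478] yaw 152.6 q7 40.8 F [-0.4 -1.3 -1.1] M [-0.05 -0.26  0.03] w 0.284
tool shift [-0.0012  0.0008  0.0108] roll -7.4
```

Call:
servo_tool:
  translation:
    - [0, 0, 0.0003]
    - [0, 0, 0.0006]
    - [0, 0, 0.0009]
    - [0, 0, 0.0012]
    - [0, 0, 0.0015]
    - [0, 0, 0.0018]
    - [0, 0, 0.002]
    - [0, 0, 0.002]
  roll: [0, 0, 0, 0, 0, 0, 0, 0]

```text
time: 13.88
tcp_pos: [0.5492, -0.0538, 0.1457]
orientation: [[-0.888, 0.459, 0.0], [0.459, 0.888, -0.0], [-0.0, 0.0, -1.0]]
wrist_force: [1.4, -0.3, -1.8]
gripper_width: 0.285
```

```bash
python3 -c "
from h import *
delta([.5495,-.0535,.137],160)"
```

```text
t 13.88 pos [ 0.5492 -0.0538  0.1457] yaw 152.6 q7 40.8 F [ 1.4 -0.3 -1.8] M [-0.15 -0.54  0.03] w 0.285
tool shift [-0.0001  0.0004  0.0087] roll -7.4
```

It dropped in: no force and now below the ledge. Continuing down.

Call:
servo_tool:
  translation:
    - [0, 0, 0.0008]
    - [0, 0, 0.0016]
    - [0, 0, 0.0024]
    - [0, 0, 0.0032]
    - [0, 0, 0.004]
    - [0, 0, 0.0045]
    - [0, 0, 0.005]
    - [0, 0, 0.005]
  roll: [0, 0, 0, 0, 0, 0, 0, 0]

```text
time: 14.55
tcp_pos: [0.5492, -0.0538, 0.1406]
orientation: [[-0.888, 0.459, 0.0], [0.459, 0.888, 0.0], [-0.0, 0.0, -1.0]]
wrist_force: [2.0, -1.5, -1.4]
gripper_width: 0.292
```

```bash
python3 -c "
from h import *
delta([.5495,-.0535,.137],160)"
```

```text
t 14.55 pos [ 0.5492 -0.0538  0.1406] yaw 152.6 q7 40.5 F [ 2.  -1.5 -1.4] M [-0.2  -0.71 -0.02] w 0.292
tool shift [-0.0001  0.0004  0.0036] roll -7.4
```

Call:
servo_tool:
  translation:
    - [-0.0003, 0, 0.0006]
    - [-0.0005, 0, 0.0012]
    - [-0.0005, 0, 0.0018]
    - [-0.0005, 0, 0.0024]
    - [-0.0005, 0, 0.003]
    - [-0.0005, 0, 0.0034]
    - [-0.0005, 0, 0.0038]
    - [-0.0005, 0, 0.0038]
  roll: [0, 0, 0, 0, 0, 0, 0, 0]

```text
time: 15.22
tcp_pos: [0.5495, -0.054, 0.1371]
orientation: [[-0.888, 0.459, -0.0], [0.459, 0.888, -0.0], [0.0, -0.0, -1.0]]
wrist_force: [-0.1, -0.5, 2.0]
gripper_width: 0.284
```

```bash
python3 -c "
from h import *
delta([.5495,-.0535,.137],160)"
```

```text
t 15.22 pos [ 0.5495 -0.054   0.1371] yaw 152.6 q7 40.3 F [-0.1 -0.5  2. ] M [-0.08  0.06 -0.02] w 0.284
tool shift [0.0002 0.0004 0.0001] roll -7.4
```

Fully seated (TCP 0.137, light contact). Turning clockwise with a reduced 22 N grip so the torque is self-limiting.

Call:
servo_tool:
  translation:
    - [0, 0, -0.0004]
    - [0, 0, -0.0004]
    - [0, 0, -0.0004]
    - [0, 0, -0.0004]
    - [0, 0, -0.0004]
    - [0, 0, -0.0004]
    - [0, 0, -0.0004]
    - [0, 0, -0.0004]
  roll: [0, 1, 3, 6, 10, 14, 18, 20]
  hand: -1
  force: 22

```text
time: 15.88
tcp_pos: [0.55, -0.0537, 0.1372]
orientation: [[-0.674, 0.739, 0.001], [0.739, 0.674, 0.0], [-0.0, 0.001, -1.0]]
wrist_force: [1.9, 0.3, -4.1]
gripper_width: 0.284
```

```bash
python3 -c "
from h import *
delta([.5495,-.054,.1374],152.6-80)"
```

```text
t 15.88 pos [ 0.55   -0.0537  0.1372] yaw 132.4 q7 23.0 F [ 1.9  0.3 -4.1] M [ 0.17 -0.72  0.15] w 0.284
tool shift [ 0.0001 -0.0006 -0.0002] roll 59.8
```

Call:
servo_tool:
  translation:
    - [0, 0, 0]
    - [0, 0, 0]
    - [0, 0, 0]
    - [0, 0, 0]
    - [0, 0, 0]
    - [0, 0, 0]
    - [0, 0, 0]
    - [0, 0, 0]
  roll: [4, 8, 12, 16, 20, 24, 28, 30]

```text
time: 16.55
tcp_pos: [0.5506, -0.0534, 0.1373]
orientation: [[-0.215, 0.977, 0.002], [0.977, 0.215, 0.001], [0.0, 0.002, -1.0]]
wrist_force: [4.8, 1.0, -6.3]
gripper_width: 0.283
```

```bash
python3 -c "
from h import *
delta([.5495,-.054,.1374],152.6-80)"
```

```text
t 16.55 pos [ 0.5506 -0.0534  0.1373] yaw 102.4 q7 -2.6 F [ 4.8  1.  -6.3] M [ 0.22 -1.34  0.1 ] w 0.283
tool shift [-0.0003 -0.0012 -0.0001] roll 29.8
```

Call:
servo_tool:
  translation:
    - [0, 0.0005, 0.0002]
    - [0, 0.001, 0.0004]
    - [0, 0.0012, 0.0004]
    - [0, 0.0012, 0.0004]
    - [0, 0.0012, 0.0004]
    - [0, 0.0012, 0.0004]
    - [0, 0.0012, 0.0004]
    - [0, 0.0012, 0.0004]
  roll: [4, 8, 12, 16, 20, 24, 28, 30]

```text
time: 17.22
tcp_pos: [0.5516, -0.0533, 0.1372]
orientation: [[0.302, 0.953, 0.002], [0.953, -0.302, 0.0], [0.001, 0.002, -1.0]]
wrist_force: [1.7, -0.7, -1.3]
gripper_width: 0.288
```

```bash
python3 -c "
from h import *
delta([.5503,-.054,.137],72)"
```

```text
t 17.22 pos [ 0.5516 -0.0533  0.1372] yaw 72.4 q7 -28.4 F [ 1.7 -0.7 -1.3] M [ 0.   -0.72  0.13] w 0.288
tool shift [-0.001  -0.0011  0.0002] roll 0.4
```

Call:
servo_tool:
  translation:
    - [0, 0.0003, 0]
    - [0, 0.0005, 0]
    - [0, 0.0005, 0]
    - [0, 0.0005, 0]
    - [0, 0.0005, 0]
    - [0, 0.0005, 0]
    - [0, 0.0005, 0]
    - [0, 0.0005, 0]
  roll: [3, 6, 9, 12, 15, 18, 20, 20]

```text
time: 17.88
tcp_pos: [0.5521, -0.0536, 0.1372]
orientation: [[0.608, 0.794, 0.002], [0.794, -0.608, 0.0], [0.001, 0.001, -1.0]]
wrist_force: [1.8, -0.2, -1.7]
gripper_width: 0.288
```

```bash
python3 -c "
from h import *
delta([.552,-.0535,.137],42)"
```

```text
t 17.88 pos [ 0.5521 -0.0536  0.1372] yaw 52.5 q7 -45.5 F [ 1.8 -0.2 -1.7] M [-0.03 -0.72  0.11] w 0.288
tool shift [ 0.     -0.0001  0.0002] roll 10.5
```

Call:
servo_tool:
  translation:
    - [0, 0, 0]
    - [0, 0, 0]
    - [0, 0, 0]
    - [0, 0, 0]
    - [0, 0, 0]
    - [0, 0, 0]
    - [0, 0, 0]
    - [0, 0, 0]
  roll: [1.5, 3, 4.5, 6, 7.5, 9, 10, 10]

```text
time: 18.55
tcp_pos: [0.5517, -0.0541, 0.1372]
orientation: [[0.737, 0.676, 0.001], [0.676, -0.737, -0.0], [0.0, 0.001, -1.0]]
wrist_force: [5.2, -2.5, 1.1]
gripper_width: 0.283
```

```bash
python3 -c "
from h import *
delta([.552,-.0535,.137],42)"
```

```text
t 18.55 pos [ 0.5517 -0.0541  0.1372] yaw 42.5 q7 -54.0 F [ 5.2 -2.5  1.1] M [-0.39 -1.41  0.08] w 0.283
tool shift [ 0.0007 -0.0002  0.0002] roll 0.5
```

Call:
servo_tool:
  translation:
    - [0.0002, 0.0004, 0]
    - [0.0002, 0.0008, 0]
    - [0.0002, 0.0008, 0]
    - [0.0002, 0.0008, 0]
    - [0.0002, 0.0008, 0]
    - [0.0002, 0.0008, 0]
    - [0.0002, 0.0008, 0]
    - [0.0002, 0.0008, 0]
  roll: [1, 2, 3, 4, 5, 6, 7, 7]

```text
time: 19.22
tcp_pos: [0.552, -0.0542, 0.1371]
orientation: [[0.814, 0.581, 0.0], [0.581, -0.814, 0.0], [0.0, 0.0, -1.0]]
wrist_force: [3.6, 0.1, 4.7]
gripper_width: 0.285
```

```bash
python3 -c "
from h import *
delta([.552,-.0535,.137],35)"
```

```text
t 19.22 pos [ 0.552  -0.0542  0.1371] yaw 35.5 q7 -60.0 F [3.6 0.1 4.7] M [ 0.02 -0.88  0.12] w 0.285
tool shift [ 0.0004 -0.0006  0.0001] roll 0.5
```

Call:
servo_tool:
  translation:
    - [0.0003, 0.0002, -0.0003]
    - [0.0003, 0.0002, -0.0003]
    - [0.0003, 0.0002, -0.0003]
    - [0.0003, 0.0002, -0.0003]
    - [0.0003, 0.0002, -0.0003]
    - [0.0003, 0.0002, -0.0003]
    - [0.0003, 0.0002, -0.0003]
    - [0.0003, 0.0002, -0.0003]
  roll: [1, 2, 3, 4, 5, 6, 7, 7]

```text
time: 19.88
tcp_pos: [0.5522, -0.0543, 0.1371]
orientation: [[0.878, 0.478, -0.0], [0.478, -0.878, -0.0], [-0.0, -0.0, -1.0]]
wrist_force: [3.0, 0.5, 3.3]
gripper_width: 0.286
```

```bash
python3 -c "
from h import *
delta([.552,-.0535,.137],28)"
```

```text
t 19.88 pos [ 0.5522 -0.0543  0.1371] yaw 28.6 q7 -66.0 F [3.  0.5 3.3] M [-0.03 -0.69  0.07] w 0.286
tool shift [ 0.0002 -0.0008  0.0001] roll 0.6
```

Call:
servo_tool:
  translation:
    - [0.0002, 0.0001, 0]
    - [0.0003, 0.0002, 0]
    - [0.0003, 0.0002, 0]
    - [0.0003, 0.0002, 0]
    - [0.0003, 0.0002, 0]
    - [0.0003, 0.0002, 0]
    - [0.0003, 0.0002, 0]
    - [0.0003, 0.0002, 0]
  roll: [1, 2, 3, 4, 5, 6, 7, 7]

```text
time: 20.55
tcp_pos: [0.5525, -0.0544, 0.1371]
orientation: [[0.93, 0.367, -0.0], [0.367, -0.93, -0.0], [-0.0, -0.0, -1.0]]
wrist_force: [0.9, 0.6, 3.8]
gripper_width: 0.285
```

```bash
python3 -c "
from h import *
delta([.552,-.0535,.137],21)"
```

```text
t 20.55 pos [ 0.5525 -0.0544  0.1371] yaw 21.6 q7 -72.0 F [0.9 0.6 3.8] M [ 0.   -0.11  0.04] w 0.285
tool shift [-0.0001 -0.001   0.0001] roll 0.6
```

Call:
servo_tool:
  translation:
    - [0, 0, -0.0002]
    - [0, 0, -0.0002]
    - [0, 0, -0.0002]
    - [0, 0, -0.0002]
    - [0, 0, -0.0002]
    - [0, 0, -0.0002]
    - [0, 0, -0.0002]
    - [0, 0, -0.0002]
  roll: [1, 2, 3, 4, 5, 6, 7, 7]

```text
time: 21.22
tcp_pos: [0.5525, -0.0545, 0.1372]
orientation: [[0.968, 0.251, -0.0], [0.251, -0.968, -0.0], [-0.001, 0.0, -1.0]]
wrist_force: [1.4, -1.8, -1.2]
gripper_width: 0.286
```

```bash
python3 -c "
from h import *
delta([.552,-.0535,.137],14)"
```

```text
t 21.22 pos [ 0.5525 -0.0545  0.1372] yaw 14.5 q7 -78.0 F [ 1.4 -1.8 -1.2] M [-0.24 -0.24  0.04] w 0.286
tool shift [-0.0002 -0.0011  0.0002] roll 0.5
```

Call:
servo_tool:
  translation:
    - [0, 0.0002, 0]
    - [0, 0.0003, 0]
    - [0, 0.0003, 0]
    - [0, 0.0003, 0]
    - [0, 0.0003, 0]
    - [0, 0.0003, 0]
    - [0, 0.0003, 0]
    - [0, 0.0003, 0]
  roll: [1, 2, 3, 4, 5, 6, 7, 7]

```text
time: 21.88
tcp_pos: [0.5525, -0.0546, 0.1372]
orientation: [[0.991, 0.132, -0.0], [0.132, -0.991, -0.0], [-0.0, -0.0, -1.0]]
wrist_force: [1.3, -0.3, -4.8]
gripper_width: 0.284
```

```bash
python3 -c "
from h import *
delta([.552,-.0535,.137],7)"
```

```text
t 21.88 pos [ 0.5525 -0.0546  0.1372] yaw 7.6 q7 -84.0 F [ 1.3 -0.3 -4.8] M [-0.08 -0.09  0.09] w 0.284
tool shift [-0.0004 -0.0012  0.0002] roll 0.6
```

Call:
servo_tool:
  translation:
    - [0, 0, 0.0002]
    - [0, 0, 0.0002]
    - [0, 0, 0.0002]
    - [0, 0, 0.0002]
    - [0, 0, 0.0002]
    - [0, 0, 0.0002]
    - [0, 0, 0.0002]
    - [0, 0, 0.0002]
  roll: [1, 2, 3, 4, 5, 6, 7, 7]

```text
time: 22.55
tcp_pos: [0.5526, -0.0548, 0.1373]
orientation: [[1.0, 0.01, -0.0], [0.01, -1.0, -0.0], [-0.0, 0.0, -1.0]]
wrist_force: [-1.5, -1.0, -1.8]
gripper_width: 0.292
```

```bash
python3 -c "
from h import *
delta([.552,-.0535,.137],0)"
```

```text
t 22.55 pos [ 0.5526 -0.0548  0.1373] yaw 0.6 q7 -90.0 F [-1.5 -1.  -1.8] M [-0.34  0.33  0.84] w 0.292
tool shift [-0.0006 -0.0013  0.0003] roll 0.6
```

The moment jumped to 0.84 N m: home. Relaxing the twist, then letting go.

Call:
servo_tool:
  translation:
    - [0, 0, 0]
    - [0, 0, 0]
    - [0, 0, 0]
    - [0, 0, 0]
    - [0, 0, 0]
    - [0, 0, 0]
    - [0, 0, 0]
    - [0, 0, 0]
  roll: [-1, -2, -3, -3, -3, -3, -3, -3]

```text
time: 23.22
tcp_pos: [0.5526, -0.0548, 0.1372]
orientation: [[0.998, 0.063, -0.0], [0.063, -0.998, -0.0], [-0.0, 0.0, -1.0]]
wrist_force: [-2.5, -2.2, 0.1]
gripper_width: 0.281
```

```bash
python3 -c "
from h import *
delta([.552,-.0535,.137],0)"
```

```text
t 23.22 pos [ 0.5526 -0.0548  0.1372] yaw 3.6 q7 -87.4 F [-2.5 -2.2  0.1] M [-0.45  0.81  0.01] w 0.281
tool shift [-0.0005 -0.0013  0.0002] roll 3.6
```

Call:
servo_tool:
  translation:
    - [-0.0005, 0.0004, 0]
    - [-0.0005, 0.0004, 0]
    - [-0.0005, 0.0004, 0]
    - [-0.0005, 0.0004, 0]
    - [-0.0005, 0.0004, 0]
    - [-0.0005, 0.0004, 0]
    - [-0.0005, 0.0004, 0]
    - [-0.0005, 0.0004, 0]
  roll: [0, 0, 0, 0, 0, 0, 0, 0]

```text
time: 23.88
tcp_pos: [0.5524, -0.0549, 0.1372]
orientation: [[0.998, 0.064, 0.0], [0.064, -0.998, 0.0], [0.0, -0.0, -1.0]]
wrist_force: [-0.9, 1.0, -1.4]
gripper_width: 0.286
```

Call:
servo_tool:
  translation:
    - [0, 0, 0]
    - [0, 0, 0]
    - [0, 0, 0]
    - [0, 0, 0]
    - [0, 0, 0]
    - [0, 0, 0]
    - [0, 0, 0]
    - [0, 0, 0]
  roll: [0, 0, 0, 0, 0, 0, 0, 0]
  hand: 0.6

```text
time: 24.55
tcp_pos: [0.5523, -0.0551, 0.1372]
orientation: [[0.998, 0.064, 0.0], [0.064, -0.998, -0.0], [0.0, 0.0, -1.0]]
wrist_force: [0.3, -0.4, 0.3]
gripper_width: 0.785
```

Call:
servo_tool:
  translation:
    - [0, 0, 0]
    - [0, 0, 0]
    - [0, 0, 0]
    - [0, 0, 0]
    - [0, 0, -0.002]
    - [0, 0, -0.006]
    - [0, 0, -0.012]
    - [0, 0, -0.02]
  roll: [0, 0, 0, 0, 0, 0, 0, 0]

```text
time: 25.22
tcp_pos: [0.5521, -0.0551, 0.1576]
orientation: [[0.998, 0.064, -0.001], [0.064, -0.998, -0.0], [-0.001, -0.0, -1.0]]
wrist_force: [-0.0, 0.4, -0.6]
gripper_width: 0.799
```

Call:
servo_tool:
  translation:
    - [0, 0, -0.01]
    - [0, 0, -0.03]
    - [0, 0, -0.05]
    - [0, 0, -0.07]
    - [0, 0, -0.09]
    - [0, 0, -0.11]
    - [0, 0, -0.12]
    - [0, 0, -0.12]
  roll: [0, 0, 0, 0, 0, 0, 0, 0]

```text
time: 25.88
tcp_pos: [0.5536, -0.0551, 0.2803]
orientation: [[0.998, 0.064, 0.005], [0.064, -0.998, -0.0], [0.005, 0.0, -1.0]]
wrist_force: [-0.4, -0.6, 0.3]
gripper_width: 0.8
```

Call:
servo_tool:
  translation:
    - [-0.01, 0, 0]
    - [-0.03, 0, 0]
    - [-0.05, 0, 0]
    - [-0.07, 0, 0]
    - [-0.09, 0, 0]
    - [-0.1, 0, 0]
    - [-0.1, 0, 0]
    - [-0.1, 0, 0]
  roll: [0, 0, 0, 0, 0, 0, 0, 0]

```text
time: 26.55
tcp_pos: [0.4522, -0.0615, 0.2769]
orientation: [[0.998, 0.063, -0.0], [0.063, -0.998, -0.0], [-0.0, -0.0, -1.0]]
wrist_force: [-0.1, 0.5, 0.7]
gripper_width: 0.802
```

```bash
python3 - <<'E'
from h import *
delta([.552,-.0535,.137],0)
f=robot.camera("scene")["frame"][:,:,::-1];g=robot.camera("top")["frame"][:,:,::-1]
cv2.imwrite("pics/p4.png",np.vstack([cv2.resize(f[130:250,180:370],None,fx=4,fy=4,interpolation=2)[:300+180],cv2.resize(g[185:215,200:390],None,fx=4,fy=4)]))
E
```

```text
t 26.55 pos [ 0.4522 -0.0615  0.2769] yaw 3.6 q7 -85.7 F [-0.1  0.5  0.7] M [-0.02  0.01  0.03] w 0.802
tool shift [ 0.1001 -0.0016  0.1399] roll 3.6
```

View pics/p4.png

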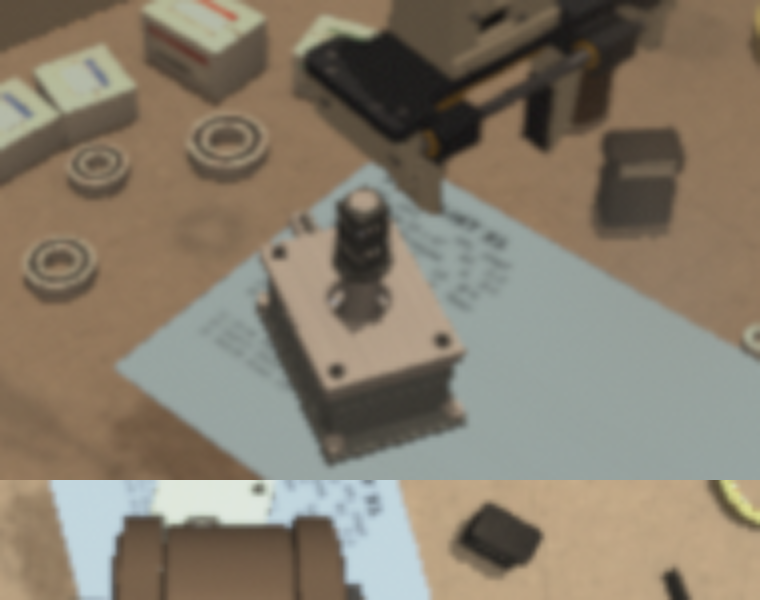

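The picture shows the key standing upright and released in the screw (around (362,260)), with the bystanders in view undisturbed. Handing in.

```bash
python3 -c "
from station import robot
print(robot.close_job(), robot.sense()['time'])"
```

```text
the job is handed in; nothing more can be done
the job is handed in; nothing more can be done
```

The key is seated in the screw, the screw is turned home against its stop, and the key stands there released. I handed the job in at about 27 s of the 72 s allowed; it gave no verdict.

- **Finding the socket:** I turned the key about 67° clockwise on the ledge with roughly 11 N of downward force or less, nudging it sideways until it dropped in. It then seated fully, with the tip about 27 mm below the cover top.
- **Screwing:** I turned it about 152° clockwise without regripping, using a 22 N grip. The moment stayed around 0.04–0.15 N m, then jumped to 0.84 N m at the stop. I backed the tool off 3°, the moment fell to about 0, and I let go.
- **Last checks:** The final picture shows the key upright in the screw, the gripper clear of it, and the bearings in view undisturbed. Wrist force was near zero.
- **Not checked:** I did not compare the grease tin and spanner positions before and after, since the last crop showed neither clearly; the arm never worked near them. I judged the screw home from the moment jump alone, because its angle cannot be read directly. No check disagreed.

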